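# Set the mitre fence and hold out its sprung length stop

### The arm

A 6-joint arm with a two-finger parallel gripper is mounted at the origin on the work surface. World frame = base frame: x ahead of the robot, y to its left, z up, the work surface at z = 0. Lengths are in m, angles in rad, forces in N, time in s.
With the tool pointing down it reaches from about 0.35 to 0.85 m from the base axis. Payload 8.1 kg.
Tool frame: the origin (TCP) lies between the finger pads; the fingertips stand 11 mm ahead of it and the grasp point (between the pads) lies 8 mm behind it (robot.tips_ahead is the distance from the TCP to the fingertips, in m); z points along the fingers, y is the line along which they close (so a half turn about z gives the same grasp; the last joint's range is limited). The gripper opens to 93 mm and grips with 3 to 60 N. Pads are 15 mm wide; open, the fingers measure 128 mm over their backs; the gripper's body (75 mm by 188 mm) begins 65 mm behind the grasp point.
Start: joints at [1.038, 0.13, 1.488, -0, 1.523, -0.085], TCP at [0.26, 0.541, 0.23] pointing down, gripper open.
Joint ranges: [-2.96, 2.96], [-0.89, 2.26], [0.02, 2.5], [-1.34, 4.48], [0, 2.73], [-2.66, 2.66]. Speed limits (rad/s): [2.39, 2.39, 2.79, 3.14, 3.14, 3.14].

### API

Orientations are given as a rotation vector (axis times angle).
In Python, from plant import robot gives the robot as it stands. The module is installed in compiled form; this text tells all that it offers.
- The arm moves only by the tool move_arm, never from a script. Its argument "deltas" is one flat list of numbers, 7 for each row, row after row: the shift along the tool's x, y, z in m, then the turn, a rotation vector about the tool's x, y, z in rad, then the opening, from 0 (shut) to 1 (fully open). A call has 1 to 12 rows; each row is the pose to reach, as a shift and turn from the pose commanded when the call began, along the tool's axes at that moment; what a row does not reach only later rows make up. A row lasts 1/8 s, in which the tool goes at most 62.5 mm and 10.7 degrees, less where a joint would pass 70% of its speed; a pose out of reach is approached as far as the arm can. A call with a gripper value outside its range is refused whole. The fingers move at their own pace and stop on an object; "squeeze" is the grip in N (left out, the last holds). Time passes only in rows, so rows that repeat a pose let the fingers close. It gives the time, the measured TCP pose, the force, the opening and the grip force at its end, in the units of the state.
- robot.read_state(): the state, without advancing time (a new reading comes with each control period).
- robot.read_camera(name): name is "scene" or "top"; returns (picture, depth): 400x640x3 uint8, red, green, blue; 400x640 float32, m along the optical axis (not along the pixel's ray), 0 where there is no reading.
- robot.camera_model(name): a dict with "K" (3x3 intrinsics, pixels), "R" (3x3) and "t" (3): a world point X has camera coordinates R X + t. Camera axes: x right, y down, z forward; pixel columns grow to the right and rows downward; lengths in m; the calibration is good to about 2 mm. A picture is of the moment at which its call begins. camera_model takes no time and is no camera call.
- robot.close_job(): hands the job in; it is judged then, once.
Trained networks look in the newest picture that a camera, given by its name, has taken for a name from the list of things; names that differ only in an ending like _2 or _b are one class to them, and where a whole thing is asked for, a point or a joint stands for the part that bears it (a point fixed in the world has none). Each returns a list of dicts, best first, with "confidence" (0 to 1); they miss things now and then, are a little off and sometimes report something else, mostly with a low value. They report only what shows in the picture. A call takes as long as a camera call.
- robot.recognise(camera, label): "uv" ([column, row] in pixels, amid what is visible of it).
The state is a dict: "t": time; "q": joint angles; "dq": joint speeds; "joint_torque": joint torques, N m; "tool_pos": TCP position; "orientation": TCP orientation; "force": force on the tool from outside, world axes, zero at the start; "wrist_torque": the same for the moment, N m; "opening": finger opening in m; "gripper_force": force on a finger pad.
Only numpy, scipy, OpenCV 4.12 (cv2) and the standard library are available. Lean on these libraries where they do the work, as an engineer would, in place of code of your own. Each camera call takes 0.05 s, during which the arm holds its last target. There are 200 camera calls.

### The job

Set up the mitre fence on the bench for the next octagon frame: with the length stop still pushed home, swing the fence to 22.5 degrees from square, its free end going to the robot's right. Then, keeping that angle, draw the sprung length stop out of the end of the fence until the dark band on its rod sits right at the mouth, and finish still holding it there in the gripper, steady, so that a colleague can nip up the lock screw. Leave the other things on the bench where they are.

Things in the scene. Friction and masses are not known exactly. Their poses are not given: they have to be found in the camera images.
- scale_zero (a point): The 0 (square) mark at the near edge of the aluminium protractor disc on the bench (radius 135 mm, 6 mm thick; black ticks every 7.5 degrees, long ones at 0, 22.5 and 45 each way). The fence's upright pivot is 132 mm from it along its +x axis. Its y axis runs along the guide rail (180 x 800 mm, 40 mm high) beyond the pivot. The whole station is turned up to 0.2 rad either way.
- fence: Mitre fence, an aluminium extrusion running from the upright pivot towards the robot, 26 mm wide, from 8 to 52 mm above the bench. Origin on the bench below its black knob, 220 mm from the pivot; x axis along it to the pivot. Its yaw less that of scale_zero is its angle: 0 square, 0.393 rad = 22.5 degrees with the free end to the robot's right. Stiff pivot (1.8 N m), stays where left, turns 0.8 rad each way.
- fence_knob (a point): Mid-grip of the black knob on top of the fence: upright cylinder 29 mm across, from 52 to 98 mm above the bench; the point is 78 mm up on its axis, 220 mm from the pivot. Moving it sideways takes about 8 N.
- mouth (a point): Mouth of the fence: brass bush in the grey cap at its free end, 280 mm from the pivot, 30 mm above the bench, where the rod comes out; moves with the fence. A small lock screw sits on the fence's right side 22 mm behind it. A pull on the rod straight along the fence does not turn the fence.
- stop_rod (a joint): How far the length stop is drawn out, m: 0 = home (spring-held at the start), up to 0.120, straight out along the fence away from the pivot. At 0.080 the middle of the band is in the plane of the mouth. The spring pulls back with 4 N at home, 9 N at the band; let go, it runs home. Steel rod 14 mm in diameter, axis 30 mm above the bench.
- band (a point): Middle of the dark band, 10 mm long, round the rod; inside the fence (out of sight), 80 mm behind the mouth, when the stop is home.
- stop_head: Stop head on the rod's outer end: aluminium block 26 mm along the fence, 30 mm wide, 10 to 50 mm above the bench; a dark stop plate 8 mm thick reaches 57 mm from the axis to the robot's left; a steel pull knob stands on top. Origin on the bench below the knob, 330 mm from the pivot (50 mm outside the mouth) when home. x axis: along the fence towards the pivot.
- stop_knob (a point): Middle of the gripping part of the upright steel pull knob on the stop head: a cylinder 20 mm across from 56 to 98 mm above the bench; the point is 78 mm up, on its axis.
- flask_mid (a point): Middle (119 mm up) of a black drinking flask, 72 mm across, 238 mm tall, standing on the bench. To be left alone.
- glue_mid (a point): Middle (80 mm up) of a white glue bottle, 58 mm across, about 165 mm tall, standing. To be left alone.
- try_square_mid (a point): Middle of an orange plastic carpenter's triangle lying flat, legs 180 mm, 5 mm thick with an 18 mm lip along one leg. To be left alone.
- offcut_mid (a point): Middle of a pine offcut lying flat, 190 x 70 x 20 mm. To be left alone.

How it is judged:
On the way, in this order (a step that is already met when the one before it is completed fails the run):
1. the fence stands still at 22.5 degrees (within 2 degrees), its free end to the robot's right, with the length stop still home (under 10 mm out) (angle between the x axis of fence and the x axis of scale_zero, either way round between 0.3577 and 0.4277 rad and y of mouth in the frame of scale_zero below -0.05 m and angular speed of fence below 0.05 rad/s and value of joint stop_rod below 0.01 m), for 0.2 s.
2. the length stop is drawn out by the gripper so that the band is at the mouth (75 to 85 mm out), the fence still at 22.5 degrees (angle between the x axis of fence and the x axis of scale_zero, either way round between 0.3577 and 0.4277 rad and y of mouth in the frame of scale_zero below -0.05 m and value of joint stop_rod between 0.075 and 0.085 m and contact force between the fingers and stop_head above 2 N), for 0.3 s.
At the end, for the whole second after the job is handed in: The fence is still, within 2 degrees (0.035 rad) of 22.5 degrees from square, free end to the robot's right; the length stop is still, 75 to 85 mm out (the mouth lies within the 10 mm band); the fingers are holding the stop head (over 2 N) (all of step 2 and angular speed of fence below 0.05 rad/s and velocity of joint stop_rod between -0.01 and 0.01 m/s); the arm keeps its last pose, push and grip.
It fails at once if a bystander (flask, glue, triangle or offcut) is moved by more than 30 mm (distance of any of flask_mid, glue_mid, try_square_mid, offcut_mid from where it was at the start of the episode above 0.03 m).
It also fails if it takes over 61 s, if anything falls off the work surface, if the arm or the gripper's body presses on something with over 40 N, if the wrist force passes 120 N, or if a joint passes its speed limit or range.

## Working session

There is one attempt and no reset: what is moved stays moved. The work goes in short steps, Python scripts to look and compute and a tool call to move; the robot and the scene stay as the last step left them, time stands still between calls to the robot, and variables do not carry over. Pictures are saved under pics/ and viewed, at most 10 in all, crops included, and the job is handed in when it is done.

Besides the shell and the picture viewer there is one more tool, called after "Emit:" as name(argument=value, ...) on one line, values as JSON. move_arm: Moves the arm, as the interface text tells. Its arguments: {"type":"object","properties":{"deltas":{"type":"array","items":{"type":"number"}},"squeeze":{"type":"number"}},"required":["deltas"]}

```bash
mkdir -p pics; cat > h.py <<'E'
import numpy as np, cv2
from plant import robot
from scipy.spatial.transform import Rotation as Ro
def ray(c,uv):
    m=robot.camera_model(c);R,t,K=map(np.array,(m["R"],m["t"],m["K"]))
    d=R.T@np.linalg.solve(K,[uv[0],uv[1],1.]);o=-R.T@t
    return o,d
def atz(c,uv,z):
    o,d=ray(c,uv);return o+d*(z-o[2])/d[2]
def proj(c,X):
    m=robot.camera_model(c);p=np.array(m["K"])@(np.array(m["R"])@X+np.array(m["t"]));return p[:2]/p[2]
def cloud(c,dep):
    m=robot.camera_model(c);R,t,K=map(np.array,(m["R"],m["t"],m["K"]))
    v,u=np.mgrid[:400,:640];P=np.stack([u,v,np.ones_like(u)],-1)@np.linalg.inv(K).T*dep[...,None]
    return (P-t)@R
E
python3 - <<'E'
from h import *
for c in("scene","top"):
    im,d=robot.read_camera(c);cv2.imwrite(f"pics/{c}0.png",im[...,::-1]);np.save(c+"d.npy",d)
    P=cloud(c,d)
    for n in["scale_zero","fence","fence_knob","mouth","stop_head","stop_knob","flask_mid","glue_mid","try_square_mid","offcut_mid"]:
        for r in robot.recognise(c,n)[:2]:
            u,v=map(int,r["uv"]);print(c,n,np.round(r["uv"],1),round(r["confidence"],2),P[v,u].round(3))
s=robot.read_state();print(s)
E
```

```text
scene scale_zero [358.7 324. ] 0.93 [ 0.972 -0.098  0.028]
scene fence [353.1 244.9] 0.56 [ 0.719 -0.005  0.052]
scene fence_knob [353.7 245.9] 0.57 [ 0.721 -0.006  0.049]
scene fence_knob [350.4 203.2] 0.37 [0.548 0.058 0.044]
scene mouth [351.8 245.2] 0.62 [ 0.722 -0.014  0.055]
scene stop_head [353.2 204.7] 0.15 [0.551 0.069 0.036]
scene stop_knob [350.5 203.5] 0.68 [0.548 0.058 0.044]
scene flask_mid [454.1 164.9] 0.91 [0.611 0.426 0.164]
scene flask_mid [352.1 202.9] 0.71 [0.55  0.064 0.049]
scene glue_mid [211.5 255.8] 0.69 [ 0.632 -0.449  0.12 ]
scene try_square_mid [396.2 149.8] 0.97 [0.327 0.362 0.006]
scene offcut_mid [210.9 217.5] 0.68 [ 0.403 -0.427  0.022]
top scale_zero [332.7  58.1] 0.77 [ 0.969 -0.045  0.03 ]
top fence [317.2 142. ] 0.59 [ 0.705 -0.001  0.05 ]
top fence_knob [296.7 201.9] 0.39 [0.528 0.057 0.097]
top mouth [317.4 149.4] 0.83 [ 0.684 -0.001  0.051]
top stop_head [295.5 197.5] 0.45 [0.539 0.061 0.095]
top glue_mid [470.3 169.9] 0.98 [ 0.618 -0.425  0.119]
top try_square_mid [195.9 263.8] 0.95 [0.347 0.36  0.005]
top offcut_mid [462.5 254.6] 0.94 [ 0.378 -0.431  0.023]
{'t': 1.1, 'q': array([ 1.03759613e+00,  1.30365815e-01,  1.48818257e+00, -2.24346479e-05,
        1.52297880e+00, -8.54083107e-02]), 'dq': array([ 1.45350493e-03,  1.28106315e-03, -8.69197441e-06,  1.72274461e-03,
        1.61941971e-04,  8.29360658e-04]), 'joint_torque': array([-7.52764809e-04, -5.59802663e+01, -4.92045200e+01,  7.68979546e-02,
        2.32526986e-02, -9.71802990e-06]), 'tool_pos': array([0.25978889, 0.54086647, 0.22966524]), 'orientation': array([6.97517005e-01, 3.06313811e+00, 8.72424063e-05]), 'force': array([ 0.00187802,  0.30233033, -0.07428704]), 'wrist_torque': array([-0.03066946, -0.03876415,  0.0054385 ]), 'gripper_force': 0.0, 'opening': 0.09296065739012722}
```

```bash
python3 - <<'E'
import cv2
a=cv2.imread("pics/top0.png");cv2.imwrite("pics/top0c.png",cv2.resize(a[20:240,200:460],None,fx=2.7,fy=2.7,interpolation=cv2.INTER_CUBIC))
E
```

```text
(no output)
```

View pics/top0c.png

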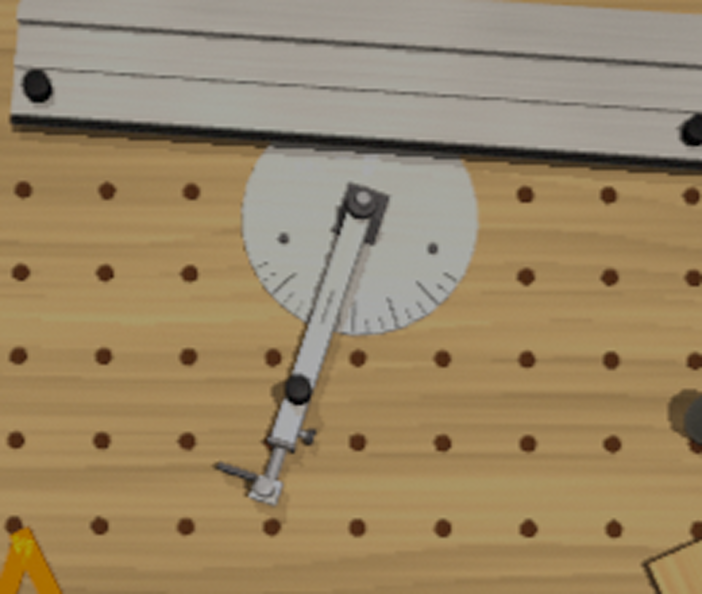

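View pics/scene0.png

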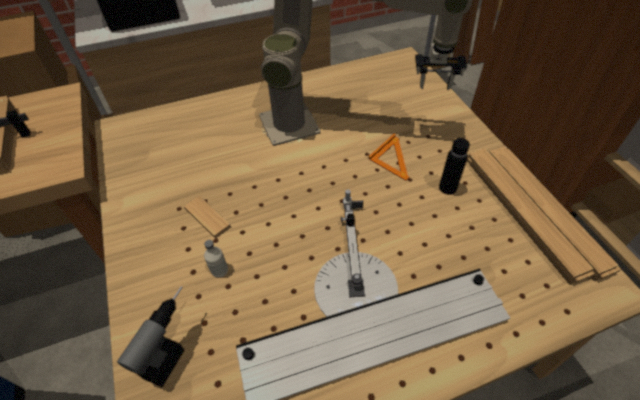

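The top crop shows the pivot at about (363,203), the fence knob at (298,388) and the stop knob at (263,487). The fence leans to the robot's left and the rail's near edge tilts slightly. The scene picture agrees, and the bystanders are well clear of the swing. Next I'll measure exactly.

```bash
cat >> h.py <<'E'
def blob(P,zlo,zhi,c,r):
    m=(P[...,2]>zlo)&(P[...,2]<zhi)&(np.hypot(P[...,0]-c[0],P[...,1]-c[1])<r)
    return P[m]
E
python3 - <<'E'
from h import *
P=cloud("top",np.load("topd.npy"))
cr=lambda x,y:(200+(x+.5)/2.7-.5,20+(y+.5)/2.7-.5)
kn=atz("top",cr(298,386),.098);sk=atz("top",cr(263,484),.098)
print("knob",kn,"stop",sk, np.linalg.norm(kn-sk))
for n,c in(("k",kn),("s",sk)):
    b=blob(P,.085,.11,c,.03);print(n,len(b),b.mean(0).round(4),np.median(b,0).round(4))
print("disc centre",atz("top",cr(360,215),.006), "pivot top z", P[95,334], "zero",atz("top",cr(354,332),.006))
# rail near edge: top face
b=P[(P[...,2]>.035)&(P[...,2]<.048)&(P[...,0]>.85)&(P[...,0]<1.2)]
ys=np.arange(-.3,.3,.02);xs=[]
for y in ys:
    q=b[abs(b[:,1]-y)<.01];xs.append(np.percentile(q[:,0],1))
p=np.polyfit(ys,xs,1);print("rail",p,"yaw",-np.arctan(p[0]),np.std(xs-np.polyval(p,ys)))
# image lines
for z,a,bb in((.04,(12,116),(702,160)),(.04,(19,20),(702,66)),(.04,(19,68),(702,112))):
    A,B=atz("top",cr(*a),z),atz("top",cr(*bb),z);D=A-B;print("yaw line",np.arctan2(-D[0],D[1]))
# fence axis from top surface points
b=blob(P,.045,.058,(.68,0),.1);b=b[(b[:,0]<.75)]
b0=b[:,:2].mean(0);w=np.linalg.svd(b[:,:2]-b0)[2][0];w*=np.sign(w[0]);print("fence",len(b),b0,np.arctan2(w[1],w[0]))
u=(kn-sk)[:2];print("from knobs",np.arctan2(u[1],u[0]))
E
```

```text
knob [0.63621523 0.0189219  0.098     ] stop [0.53352941 0.05445854 0.098     ] 0.1086610858284302
k 85 [0.635  0.0202 0.0973] [0.6351 0.0191 0.0974]
s 40 [0.5311 0.0545 0.0985] [0.5306 0.0546 0.0988]
disc centre [ 0.84804639 -0.04981111  0.006     ] pivot top z [ 0.83770221 -0.04906883  0.07980477] zero [ 0.71264519 -0.04333218  0.006     ]
rail [0.06326775 0.92623442] yaw -0.06318353184499234 0.003711623728213415
yaw line -0.05609050702377335
yaw line -0.05934818639188325
yaw line -0.056541906609899696
fence 431 [0.67472489 0.00692444] -0.3157699408431309
from knobs -0.3331708520833304
```

```bash
cat >> h.py <<'E'
def go(x,y,z,yaw):   # yaw = world heading of tool y, mod pi; prints delta from measured pose
    s=robot.read_state();R0=Ro.from_rotvec(s["orientation"]);p=s["tool_pos"];best=None
    for k in(0,np.pi):
        c=np.array([np.cos(yaw+k),np.sin(yaw+k),0]);zz=np.array([0,0,-1.]);xx=np.cross(c,zz)
        d=(R0.inv()*Ro.from_matrix(np.stack([xx,c,zz],1))).as_rotvec()
        if best is None or np.linalg.norm(d)<np.linalg.norm(best):best=d
    yv=R0.as_matrix()[:,1]
    print("t",round(s["t"],2),"q6",s["q"][5].round(2),"pos",p.round(4),"yhead",np.arctan2(yv[1],yv[0]).round(3),"F",s["force"].round(1),"op",round(s["opening"],4),"gf",s["gripper_force"])
    print("d",R0.inv().apply(np.array([x,y,z])-p).round(4),best.round(4))
E
python3 - <<'E'
from h import *
go(.635,.0195,.17,np.pi/2-.322)
E
```

```text
t 1.1 q6 -0.09 pos [0.2598 0.5409 0.2297] yhead 1.123 F [ 0.   0.3 -0.1] op 0.093 gf 0.0
d [-0.564  -0.3075  0.0597] [ 1.000e-04  0.000e+00 -1.258e-01]
```

Emit:
move_arm(deltas=[-0.051,-0.028,0,0,0,0,1,-0.103,-0.056,0,0,0,-0.03,1,-0.154,-0.084,0,0,0,-0.06,1,-0.205,-0.112,0,0,0,-0.09,1,-0.256,-0.14,0,0,0,-0.126,1,-0.308,-0.168,0,0,0,-0.126,1,-0.359,-0.196,0,0,0,-0.126,1,-0.41,-0.224,0.01,0,0,-0.126,1,-0.461,-0.252,0.02,0,0,-0.126,1,-0.513,-0.28,0.03,0,0,-0.126,1,-0.55,-0.3,0.05,0,0,-0.126,1,-0.564,-0.3075,0.06,0,0,-0.126,1])

```text
t: 2.6
tool_pos: [0.6353, 0.0172, 0.168]
orientation: [-0.507, -3.099, 0.001]
force: [0.1, 0.6, 0.5]
opening: 0.0931
gripper_force: 0.0
```

```bash
python3 - <<'E'
from h import *
go(.635,.0195,.07,np.pi/2-.322)
E
```

```text
t 2.6 q6 -1.3 pos [0.6353 0.0172 0.168 ] yhead 1.247 F [0.1 0.6 0.5] op 0.0931 gf 0.0
d [0.0009 0.0021 0.098 ] [-0.0007 -0.0016 -0.0023]
```

Emit:
move_arm(deltas=[0,0,0.03,0,0,0,1,0,0,0.065,0,0,0,1,0,0,0.1,0,0,0,1,0,0,0.1,0,0,0,0.5,0,0,0.1,0,0,0,0.2,0,0,0.1,0,0,0,0.2,0,0,0.1,0,0,0,0.2,0,0,0.1,0,0,0,0.2], squeeze=25)

```text
t: 3.6
tool_pos: [0.6355, 0.0194, 0.0705]
orientation: [0.503, 3.1, 0.0]
force: [0.3, 0.1, -1.0]
opening: 0.0478
gripper_force: 0.0
```

```bash
python3 - <<'E'
from h import *
go(.6352,.0195,.07,np.pi/2-.322)
E
```

```text
t 3.6 q6 -1.3 pos [0.6355 0.0194 0.0705] yhead 1.249 F [ 0.3  0.1 -1. ] op 0.0478 gf 0.0
d [ 0.0003 -0.      0.0005] [0.0003 0.0012 0.0002]
```

Emit:
move_arm(deltas=[0,0,0,0,0,0,0,0,0,0,0,0,0,0,0,0,0,0,0,0,0,0,0,0,0,0,0,0,0,0,0,0,0,0,0], squeeze=25)

```text
t: 4.22
tool_pos: [0.6349, 0.0193, 0.0696]
orientation: [-0.503, -3.101, 0.0]
force: [-2.2, -2.3, 1.8]
opening: 0.0287
gripper_force: 25.0
```

```bash
python3 - <<'E'
from h import *
s=robot.read_state();R0=Ro.from_rotvec(s["orientation"])
go(.6352,.0195,.07,np.pi/2-.322)
pv=np.array([.8435,-.05])
for a in np.linspace(-.322,.335,12)[1:]:
    k=pv-.22*np.array([np.cos(a),np.sin(a)])
    print(round(a,3),k.round(4),R0.inv().apply(np.r_[k,.07]-np.r_[.6355,.0194,.07]).round(4),"rz",round(-(a+.322),3))
E
```

```text
t 4.22 q6 -1.3 pos [0.6349 0.0193 0.0696] yhead 1.249 F [-2.2 -2.3  1.8] op 0.0287 gf 25.000224709510803
d [-0.0002  0.0003 -0.0004] [-0.0002 -0.0001  0.0001]
-0.262 [0.631 0.007] [ 0.0003 -0.0131  0.    ] rz -0.06
-0.203 [ 0.628  -0.0057] [-0.0008 -0.0262  0.    ] rz -0.119
-0.143 [ 0.6257 -0.0187] [-0.0028 -0.0392  0.    ] rz -0.179
-0.083 [ 0.6243 -0.0317] [-0.0055 -0.0521  0.    ] rz -0.239
-0.023 [ 0.6236 -0.0449] [-0.009  -0.0647  0.    ] rz -0.299
0.036 [ 0.6236 -0.058 ] [-0.0132 -0.0772  0.    ] rz -0.358
0.096 [ 0.6245 -0.0711] [-0.0182 -0.0893  0.    ] rz -0.418
0.156 [ 0.6262 -0.0841] [-0.0239 -0.1012  0.    ] rz -0.478
0.216 [ 0.6286 -0.0971] [-0.0303 -0.1127  0.    ] rz -0.538
0.275 [ 0.6318 -0.1098] [-0.0373 -0.1237  0.    ] rz -0.597
0.335 [ 0.6357 -0.1223] [-0.0451 -0.1344  0.    ] rz -0.657
```

Emit:
move_arm(deltas=[0.0003,-0.0131,0,0,0,-0.06,0,-0.0008,-0.0262,0,0,0,-0.119,0,-0.0028,-0.0392,0,0,0,-0.179,0,-0.0055,-0.0521,0,0,0,-0.239,0,-0.009,-0.0647,0,0,0,-0.299,0,-0.0132,-0.0772,0,0,0,-0.358,0,-0.0182,-0.0893,0,0,0,-0.418,0,-0.0239,-0.1012,0,0,0,-0.478,0,-0.0303,-0.1127,0,0,0,-0.538,0,-0.0373,-0.1237,0,0,0,-0.597,0,-0.0451,-0.1344,0,0,0,-0.657,0,-0.0451,-0.1344,0,0,0,-0.657,0])

```text
t: 5.72
tool_pos: [0.6364, -0.1224, 0.0697]
orientation: [-0.524, 3.095, 0.0]
force: [6.7, -0.7, -3.4]
opening: 0.0287
gripper_force: 25.0
```

Emit:
move_arm(deltas=[0,0,0,0,0,0,0,0,0,0,0,0,0,0])

```text
t: 5.98
tool_pos: [0.6363, -0.1224, 0.0697]
orientation: [-0.523, 3.095, -0.001]
force: [6.2, -2.0, -4.3]
opening: 0.0283
gripper_force: 25.0
```

```bash
python3 - <<'E'
from h import *
go(.6357,-.1223,.07,np.pi/2+.335)
E
```

```text
t 5.97 q6 -2.17 pos [ 0.6363 -0.1224  0.0697] yhead 1.906 F [ 6.2 -2.  -4.3] op 0.0283 gf 24.99990999698639
d [ 0.0006  0.0003 -0.0003] [-0.0013  0.0021 -0.0002]
```

Emit:
move_arm(deltas=[0,0,0,0,0,0,1,0,0,0,0,0,0,1,0,0,0,0,0,0,1,0,0,0,0,0,0,1,0,0,-0.04,0,0,0,1,0,0,-0.08,0,0,0,1,0,0.06,-0.12,0,0,0,1,0,0.12,-0.14,0,0,0,1,0,0.18,-0.14,0,0,0,1,0,0.22,-0.14,0,0,0,1,0,0.22,-0.14,0,0,0,1])

```text
t: 7.35
tool_pos: [0.562, 0.0885, 0.2101]
orientation: [-0.531, 3.096, 0.001]
force: [-0.6, -0.8, -0.3]
opening: 0.0931
gripper_force: 0.0
```

```bash
python3 - <<'E'
from h import *
print(robot.read_state()["tool_pos"])
im,d=robot.read_camera("top");np.save("topd1.npy",d)
cv2.imwrite("pics/top1.png",cv2.resize(im[20:240,200:460,::-1],None,fx=2.7,fy=2.7,interpolation=cv2.INTER_CUBIC))
P=cloud("top",d)
for c in((.636,-.122),(.532,-.1585)):
    b=blob(P,.085,.11,c,.03);print(len(b),b.mean(0).round(4) if len(b) else 0)
E
```

```text
[0.56197788 0.08849323 0.21006333]
82 [ 0.6363 -0.1203  0.098 ]
43 [ 0.5337 -0.1558  0.0975]
```

View pics/top1.png

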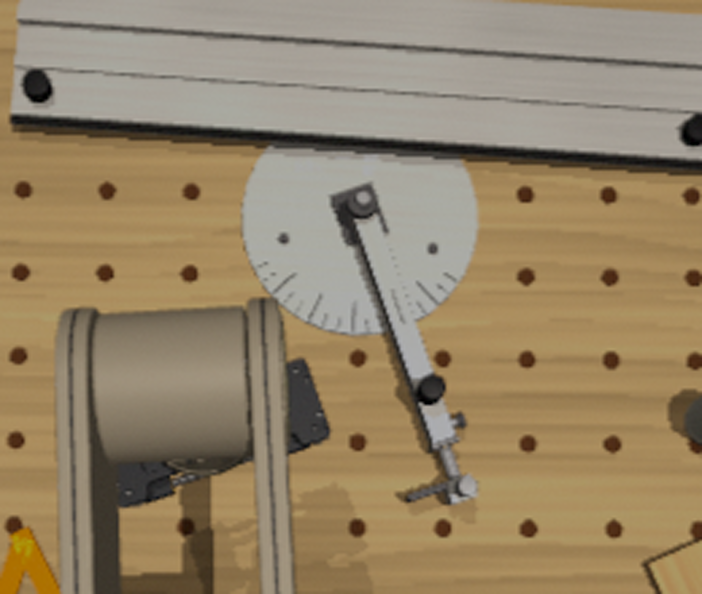

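The fence now stands to the right, with its knob at (431,387) and the stop knob at (462,486), stop still home. Next I'll refine the angle against the rail using line detection.

```bash
python3 - <<'E'
from h import *
im,d=robot.read_camera("top");g=cv2.cvtColor(im,cv2.COLOR_RGB2GRAY)
L=cv2.createLineSegmentDetector(cv2.LSD_REFINE_ADV).detect(g)[0][:,0]
for l in L:
    n=np.hypot(l[2]-l[0],l[3]-l[1])
    A,B=atz("top",l[:2],.045),atz("top",l[2:],.045);D=(B-A);M=(A+B)/2
    if n>100 and M[0]>.88:
        if D[1]<0:D=-D
        print("rail len",n.round(),M.round(2),"yaw",np.arctan2(-D[0],D[1]).round(4))
    if n>15 and .58<M[0]<.86 and -.17<M[1]<-.02:
        if D[0]<0:D=-D
        print("fence",n.round(),M.round(3),np.arctan2(D[1],D[0]).round(4))
P=cloud("top",d)
a=np.arctan2;b=blob(P,.047,.057,(.69,-.1),.11)
b0=b[:,:2].mean(0);w=np.linalg.svd(b[:,:2]-b0)[2][0];w*=np.sign(w[0]);print("fence svd",len(b),b0,a(w[1],w[0]))
go(.5317,-.1585,.19,.335)
E
```

```text
rail len 266.0 [ 0.92 -0.06  0.04] yaw -0.059
fence 64.0 [ 0.739 -0.074  0.045] 0.3385
fence 19.0 [ 0.829 -0.023  0.045] 0.3814
fence 16.0 [ 0.601 -0.122  0.045] 0.3204
fence 19.0 [ 0.846 -0.07   0.045] 0.3555
rail len 260.0 [ 0.91 -0.05  0.04] yaw -0.0563
fence 31.0 [ 0.754 -0.057  0.045] 0.3408
fence 15.0 [ 0.687 -0.12   0.045] 0.4855
rail len 263.0 [ 1.04 -0.06  0.04] yaw -0.059
rail len 263.0 [ 1.03 -0.06  0.04] yaw -0.0588
fence 21.0 [ 0.672 -0.083  0.045] 0.3435
fence 15.0 [ 0.613 -0.104  0.045] 0.3348
rail len 232.0 [ 0.98 -0.05  0.04] yaw -0.0593
rail len 233.0 [ 0.97 -0.06  0.05] yaw -0.0588
rail len 118.0 [1.11 0.15 0.04] yaw -0.0585
rail len 139.0 [ 1.08 -0.25  0.04] yaw -0.0529
fence svd 551 [ 0.69596812 -0.09949699] 0.334482691051779
t 7.45 q6 -1.85 pos [0.563  0.0855 0.2098] yhead 1.907 F [-0.4 -0.4 -0.3] op 0.0929 gf 0.0
d [ 0.1101 -0.22    0.0199] [-7.0000e-04 -3.0000e-04 -1.5693e+00]
```

Emit:
move_arm(deltas=[0.012,-0.024,0,0,0,0.157,1,0.024,-0.048,0,0,0,0.314,1,0.036,-0.072,0,0,0,0.471,1,0.048,-0.096,0,0,0,0.628,1,0.06,-0.12,0,0,0,0.785,1,0.072,-0.144,0,0,0,0.942,1,0.084,-0.168,0,0,0,1.1,1,0.096,-0.192,0,0,0,1.256,1,0.105,-0.21,0,0,0,1.414,1,0.11,-0.22,0.02,0,0,1.572,1,0.11,-0.22,0.04,0,0,1.572,1,0.11,-0.22,0.04,0,0,1.572,1])

```text
t: 8.95
tool_pos: [0.5298, -0.1584, 0.1669]
orientation: [-1.816, -2.558, 0.002]
force: [-0.3, 0.4, 0.3]
opening: 0.0929
gripper_force: 0.0
```

```bash
python3 - <<'E'
from h import *
go(.5325,-.1585,.07,.335)
E
```

```text
t 8.95 q6 -0.72 pos [ 0.5298 -0.1584  0.1669] yhead 0.336 F [-0.3  0.4  0.3] op 0.0929 gf 0.0
d [-0.0013  0.0029  0.0969] [-0.0035 -0.0032  0.0013]
```

Emit:
move_arm(deltas=[0,0,0.03,0,0,0,1,0,0,0.03,0,0,0,1])

```text
t: 9.2
tool_pos: [0.53, -0.1575, 0.1377]
orientation: [-1.816, -2.559, 0.002]
force: [0.2, -0.7, -0.4]
opening: 0.0931
gripper_force: 0.0
```

```bash
python3 - <<'E'
from h import *
go(.5325,-.1585,.07,.335)
E
```

```text
t 9.2 q6 -0.72 pos [ 0.53   -0.1575  0.1377] yhead 0.336 F [ 0.2 -0.7 -0.4] op 0.0931 gf 0.0
d [-0.0019  0.0023  0.0677] [-0.0033 -0.0029  0.0015]
```

Emit:
move_arm(deltas=[-0.002,0.0025,0.035,0,0,0,1,-0.002,0.0025,0.068,0,0,0,1,-0.002,0.0025,0.068,0,0,0,0,-0.002,0.0025,0.068,0,0,0,0,-0.002,0.0025,0.068,0,0,0,0,-0.002,0.0025,0.068,0,0,0,0,-0.002,0.0025,0.068,0,0,0,0,-0.002,0.0025,0.068,0,0,0,0,-0.002,0.0025,0.068,0,0,0,0,-0.002,0.0025,0.068,0,0,0,0,-0.002,0.0025,0.068,0,0,0,0,-0.002,0.0025,0.068,0,0,0,0], squeeze=40)

```text
t: 10.7
tool_pos: [0.5339, -0.1597, 0.0715]
orientation: [-1.821, -2.559, 0.001]
force: [-5.5, -1.0, 3.0]
opening: 0.0194
gripper_force: 40.0
```

```bash
python3 - <<'E'
from h import *
go(.5325,-.1585,.07,.335)
E
```

```text
t 10.7 q6 -0.72 pos [ 0.5339 -0.1597  0.0715] yhead 0.334 F [-5.5 -1.   3. ] op 0.0194 gf 40.0005841255188
d [ 0.0016 -0.0009  0.0015] [-0.0011 -0.0003 -0.001 ]
```

Emit:
move_arm(deltas=[0,-0.01,0,0,0,0,0,0,-0.02,0,0,0,0,0,0,-0.03,0,0,0,0,0,0,-0.04,0,0,0,0,0,0,-0.05,0,0,0,0,0,0,-0.06,0,0,0,0,0,0,-0.067,0,0,0,0,0,0,-0.073,0,0,0,0,0,0,-0.077,0,0,0,0,0,0,-0.08,0,0,0,0,0,0,-0.08,0,0,0,0,0,0,-0.08,0,0,0,0,0])

```text
t: 12.2
tool_pos: [0.46, -0.1855, 0.0716]
orientation: [1.82, 2.558, 0.003]
force: [8.5, 1.3, -6.8]
opening: 0.0192
gripper_force: 40.0
```

```bash
python3 - <<'E'
from h import *
go(.5339-.08*np.cos(.337),-.1597-.08*np.sin(.337),.07,.335)
s=robot.read_state();print(np.linalg.norm(s["tool_pos"][:2]-[.5339,-.1597]))
a=s["tool_pos"][:2]-[.8435,-.05];print("dist pivot",np.linalg.norm(a),np.arctan2(-a[1],-a[0]))
im,d=robot.read_camera("top");c=im[60:280,200:460,::-1]
cv2.imwrite("pics/top2.png",cv2.resize(c,None,fx=2.7,fy=2.7,interpolation=cv2.INTER_CUBIC))
im,d=robot.read_camera("scene");uv=proj("scene",np.array([.58,-.145,.03]));u,v=map(int,uv);print(uv)
cv2.imwrite("pics/sc2.png",cv2.resize(im[v-40:v+40,u-50:u+50,::-1],None,fx=7,fy=7,interpolation=cv2.INTER_CUBIC))
E
```

```text
t 12.2 q6 -0.82 pos [ 0.46   -0.1855  0.0716] yhead 0.334 F [ 8.5  1.3 -6.8] op 0.0192 gf 40.00568747520447
d [-0.0001 -0.0018  0.0016] [ 0.0032  0.001  -0.001 ]
0.0782502772820489
dist pivot 0.4067101372243744 0.33971268183246967
[300.2188701  229.00983006]
```

View pics/sc2.png

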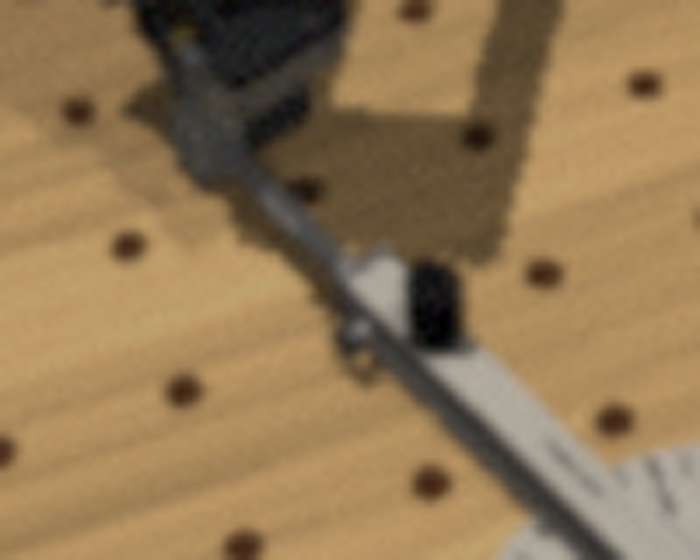

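View pics/top2.png

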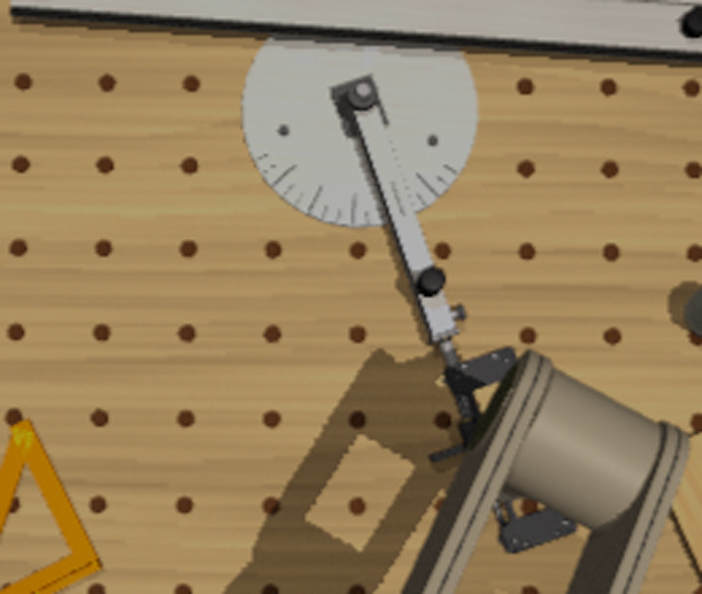

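Travel reads 78 mm with the fence still at its angle. In the top picture the plate tip at (432,457) has moved about 80 mm from home. I'll pull 1.5 mm more and check.

Emit:
move_arm(deltas=[0,-0.0015,0,0,0,0,0,0,-0.0015,0,0,0,0,0,0,-0.0015,0,0,0,0,0,0,-0.0015,0,0,0,0,0])

```text
t: 12.8
tool_pos: [0.4587, -0.186, 0.0716]
orientation: [1.82, 2.558, 0.003]
force: [9.2, 0.6, -6.8]
opening: 0.0195
gripper_force: 40.0
```

```bash
python3 - <<'E'
from h import *
s=robot.read_state();print(s["t"],s["tool_pos"],np.linalg.norm(s["tool_pos"][:2]-[.5339,-.1597]),s["force"],s["gripper_force"])
im,d=robot.read_camera("top");g=cv2.cvtColor(im,cv2.COLOR_RGB2GRAY)
# fence angle + plate/rod check with the depth cloud
P=cloud("top",d);b=blob(P,.047,.057,(.69,-.1),.11)
b0=b[:,:2].mean(0);w=np.linalg.svd(b[:,:2]-b0)[2][0];w*=np.sign(w[0]);print("fence svd",len(b),b0,np.arctan2(w[1],w[0]))
k=blob(P,.085,.11,(.636,-.122),.025);print(k.mean(0))
# grey profile along rod axis at z=.037 (visible top of rod)
ax=np.array([np.cos(.336),np.sin(.336)]);pv=np.array([.8435,-.048])
for r in np.arange(.264,.330,.003):
    q=[]
    for o in(-.003,0,.003):
        X=np.r_[pv-r*ax+o*np.array([-ax[1],ax[0]]),.037];q.append(float(cv2.getRectSubPix(g,(1,1),tuple(map(float,proj("top",X))))[0,0]))
    print(round(r,3),q)
E
```

```text
12.8 [ 0.45865837 -0.18599351  0.07157445] 0.07970352424960864 [ 9.19752996  0.64011495 -6.77638315] 40.005751848220825
fence svd 564 [ 0.69798601 -0.09892309] 0.33256993831408094
[ 0.63638828 -0.12025164  0.09832577]
0.264 [175.0, 176.0, 176.0]
0.267 [175.0, 175.0, 175.0]
0.27 [166.0, 169.0, 157.0]
0.273 [137.0, 135.0, 128.0]
0.276 [124.0, 123.0, 109.0]
0.279 [91.0, 88.0, 63.0]
0.282 [68.0, 45.0, 40.0]
0.285 [113.0, 121.0, 88.0]
0.288 [145.0, 149.0, 113.0]
0.291 [144.0, 146.0, 112.0]
0.294 [114.0, 110.0, 88.0]
0.297 [89.0, 90.0, 74.0]
0.3 [84.0, 86.0, 76.0]
0.303 [82.0, 83.0, 74.0]
0.306 [83.0, 85.0, 74.0]
0.309 [78.0, 77.0, 72.0]
0.312 [57.0, 50.0, 43.0]
0.315 [47.0, 29.0, 26.0]
0.318 [35.0, 25.0, 24.0]
0.321 [30.0, 29.0, 28.0]
0.324 [32.0, 38.0, 27.0]
0.327 [30.0, 34.0, 26.0]
```

The dark band shows at 0.279–0.284 m from the pivot, right at the mouth. The travel is 79.7 mm, the pull 9 N, and the fence sits at about 22.5°. I'm handing in.

```bash
python3 -c "
from plant import robot
print(robot.close_job())"
```

```text
the job is handed in; nothing more can be done
None
```

I handed the job in with the fence at about 22.5° to the robot's right and the length stop drawn out 79.7 mm (by arm travel), the band at the mouth and the knob still held at 40 N; the hand-in gave no verdict.

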